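Close up the dust box of the sole-finishing machine

ROBOT

A 7-joint arm with a two-finger parallel gripper is mounted at the origin on the work surface. World frame = base frame: x ahead of the robot, y to its left, z up, the work surface at z = 0. Lengths are in m, angles in rad, forces in N, time in s.
With the tool pointing down it reaches from about 0.4 to 0.875 m from the base axis. Payload 4.4 kg.
Tool frame: the origin (TCP) lies on the centre line of the jaws, within the pads' length; the fingertips stand 8 mm ahead of it and the grasp point (between the pads) lies 11 mm behind it; z points along the fingers, y is the line along which they close (so a half turn about z gives the same grasp; the last joint's range is limited). The gripper opens to 85 mm and grips with 20 to 120 N. Pads are 22 mm wide; open, the fingers measure 114 mm over their backs; the gripper's body (76 mm by 85 mm) begins 54 mm behind the grasp point. The pads swing forward as they close: fully open they stand 13 mm farther back than shut.
Start: joints at [1.043, 0.628, 0.038, 1.517, -0.027, 0.996, -0.02], TCP at [0.29, -0.582, 0.239] pointing down, gripper open.
Joint ranges: [-3.06, 3.06], [-0.37, 2.12], [-1.25, 1.32], [0.18, 2.47], [-1.1, 4.24], [0.23, 1.98], [-2.94, 2.94]. Speed limits (rad/s): [2.57, 2.57, 3.14, 3.14, 3.14, 3.14, 3.14].

INTERFACE

Orientations are given as a 3x3 rotation matrix whose columns are the frame's x, y, z axes.
In Python, from workcell import manip, camera, get_calibration, job gives the robot as it stands.
- The arm moves only by the tool move_arm, never from a script. Its argument "series" is text: rows parted by semicolons, each of 6 numbers parted by spaces: the shift along the tool's x, y, z normalised to -1 to 1, where 1 is 7.5 cm, then the turn, a rotation vector about the tool's x, y, z normalised to -1 to 1, where 1 is 90 degrees. A call has exactly 10 rows; each row shifts and turns the commanded pose from where the row before left it, along the tool's axes as they then stand; what a row does not reach is not made up. A row lasts 1/8 s, in which the tool goes at most 62.5 mm and 10.7 degrees, less where a joint would pass 70% of its speed; a pose out of reach is approached as far as the arm can. A call with a number of a shift or a turn outside -1 to 1 is refused whole. A call with a gripper value outside its range is refused whole. "hand" is the gripper's target within -1 to 1 (fully open at 1, half-way at 0, shut at -1), set as the call begins (left out, the last holds). The fingers move at their own pace and stop on an object; the grip force is fixed at half the most. Time passes only in rows, so rows that do not move let the fingers close, or fill a call up. It gives the time, the measured TCP pose, the force, the opening and the grip force at its end, in the units of the state.
- manip.read_state(): the state, without advancing time (a new reading comes with each control period).
- camera(name): name is "side" or "top" or "wrist"; returns (picture, depth): 400x640x3 uint8, red, green, blue; 400x640 float32, m along the optical axis (not along the pixel's ray), 0 where there is no reading.
- get_calibration(name): a dict with "K" (3x3 intrinsics, pixels), "R" (3x3) and "t" (3): a world point X has camera coordinates R X + t; the wrist camera has in their place "hand_eye" (4x4, takes a point from camera to tool coordinates, whose origin is the TCP and whose axes are the flange's). Camera axes: x right, y down, z forward; pixel columns grow to the right and rows downward; lengths in m; the calibration is good to about 2 mm. A picture is of the moment at which its call begins: read the wrist's pose just before it. get_calibration takes no time and is no camera call.
- job.job_done(): hands the job in; it is judged then, once.
The state is a dict: "time_s": time; "q": joint angles; "joint_velocities": joint speeds; "joint_efforts": joint torques, N m; "eef_pos": TCP position; "eef_rot": TCP orientation; "contact_force": force on the tool from outside, world axes, zero at the start; "wrist_torque": the same for the moment, N m; "finger_gap": finger opening in m; "grasp_force": force on a finger pad.
Only numpy, scipy, OpenCV 4.12 (cv2) and the standard library are available. Lean on these libraries where they do the work, as an engineer would, in place of code of your own. Each camera call takes 0.05 s, during which the arm holds its last target. There are 200 camera calls.

TASK

Make the dust box ready for use: lower the loose hatch into the rectangular clean-out opening on top of the box (do not drop it) and let go of it once it lies flat all round, then turn its wing knob a quarter turn clockwise so that the hidden tongue swings behind the edge of the opening. Only after that swing the pivoting dust cover aside until the round suction port is fully uncovered, let go, and leave the other things on the bench and on the box where they are.

Things in the scene. Friction and masses are not known exactly. Their poses are not given: they have to be found in the camera images.
- dust_box: Fixed green sheet-metal box on the bench, 190 (its x) x 360 (its y) x 80 mm high; origin under its centre, z up. Its top plate is 6 mm thick and has the clean-out opening (a rectangular hole towards its -y end) and the round suction port (towards its +y end).
- opening (a point): Centre of the clean-out opening, on the box's top surface (80 mm over the bench); axes as the box's. The hole measures 80 mm along x and 150 mm along y, its upper rim is chamfered by 2 mm. It is hollow below.
- port (a point): Centre of the round suction port (44 mm diameter), on the box's top surface; axes as the box's.
- hatch: Loose aluminium hatch, 0.3 to 0.5 kg, on the bench. Origin: centre of its skirt's underside, z up. Plate 110 (x) x 180 (y) x 4 mm, underside 18 mm above the origin; skirt 74 x 144 mm outside (3 mm play in the opening). Seated: plate flat on the box top, origin 18 mm below opening, y axes parallel; turned by 180 degrees is right too. Wing knob's axis at x = 0, y = +56 mm.
- hatch_handle (a point): Centre of the hatch's fixed bridge handle, at (0, -20, 51) mm in the hatch's frame, axes as the hatch's: a steel bar 80 mm along x, 14 mm wide (y), 14 mm high, its underside 22 mm above the plate, on a post near each end. Its centre of mass lies about 16 mm from it, towards the knob.
- wing_knob (a joint): Angle of the wing knob on the hatch, rad, growing clockwise seen from above. 0: tongue points to the hatch's -x, within the skirt, and the hatch can go in; 1.57: tongue points to the hatch's +y, behind the opening's edge. Stops at 0 and 1.6, starts at 0 to 0.35, stiff (0.05 N m), stays where left. Turned before seating, the tongue keeps the hatch out.
- wing_grip (a point): Point on the wing knob's axis in the middle of the height to grip, 26 mm above the hatch plate's top. The black wing is 50 mm long along this point's x, 10 mm thick along its y, and 24 mm high (from 12 to 36 mm above the plate's top). The axes turn with the knob. 69 mm clear to the near side of the handle bar.
- tongue_tip (a point): Tip of the cam tongue under the hatch: 31 mm from the knob's axis towards point wing_grip's -x, 8 to 13 mm below the plate's underside. Tongue 12 mm wide, 5 mm thick.
- port_cover (a joint): Angle of the steel dust cover about its upright pin on the box top, rad: 0 = straight over the port, growing counterclockwise seen from above as it swings towards the box's +y end; the port is fully uncovered from about 1.07; stop at 1.75. Starts between 0 and 0.25. Stiff (0.04 N m), stays where it is left.
- cover_pin (a point): The cover's pin (upright axis), on the box's top surface, at (-55, 0) mm from the port centre in the box's axes. The cover is a 4 mm disc of 68 mm diameter centred 55 mm from this axis, 2 mm above the box top.
- cover_post (a point): Point on the dust cover's small upright round grip post (14 mm diameter, 28 mm high, its top 34 mm above the box top), 24 mm above the box top and 73 mm from the pin's axis. The point's axes turn with the cover; its +x points away from the pin.
- tack_tin: Bystander: closed steel tin, 36 mm diameter, 26 mm high, standing on the box top near the +x side between opening and port; origin under its centre.
- hammer: Bystander: hammer, 220 mm long along its x, lying on the bench on the robot's side of where the hatch starts.
- awl: Bystander: awl with a handle, 160 mm long along its x, lying on the bench on the far side of where the hatch starts.
- tape: Bystander: black roll of tape, 72 mm diameter, 25 mm high, on the bench beyond the box; origin under its centre.
- sand_block: Bystander: cork sanding block, 50 x 90 x 32 mm, on the bench on the robot's side of the box; origin under its centre.
- glue_jar: Bystander: amber glue jar, 72 mm diameter, 85 mm high, near the far edge of the bench.
- brush: Bystander: brush, 180 mm long along its x, lying towards the left side of the bench.
Mind the look-alikes: they are no part of the job. There is more than one size of the hatch; the job needs the largest.

How it is judged:
By the outcome, as a careful person would: the job done as asked, in the order asked, and still so for the second after the job is handed in, with the robot touching nothing.
It also fails if it takes over 69 s, if anything falls off the work surface, if the arm or the gripper's body presses on something with over 40 N, if the wrist force passes 120 N, or if a joint passes its speed limit or range.

## Working session

There is one attempt and no reset: what is moved stays moved. The work goes in short steps, Python scripts to look and compute and a tool call to move; the robot and the scene stay as the last step left them, time stands still between calls to the robot, and variables do not carry over. Pictures are saved under pics/ and viewed, at most 10 in all, crops included, and the job is handed in when it is done.

Besides the shell and the picture viewer there is one more tool, called after "Request:" as name(argument=value, ...) on one line, values as JSON. move_arm: Moves the arm, as the interface text tells. Scaled input: -1 to 1 covers 7.5 cm each way for a shift and 90 degrees each way for a turn. Its arguments: {"type":"object","properties":{"series":{"type":"string"},"hand":{"type":"number"}},"required":["series"]}

```bash
ls; mkdir -p pics
cat > h.py <<'E'
import numpy as np, cv2
from workcell import manip, camera, get_calibration, job
def snap(n,f):
    s=manip.read_state(); im,d=camera(n); cv2.imwrite('pics/'+f+'.png',im[:,:,::-1]); np.savez('/tmp/'+f+'.npz',im=im,d=d,p=s['eef_pos'],R=s['eef_rot'],n=n); return im,d
def load(f): return np.load('/tmp/'+f+'.npz')
def cloud(f):
    z=load(f); n=str(z['n']); c=get_calibration(n); K=np.array(c['K']); d=z['d']; h,w=d.shape
    u,v=np.meshgrid(np.arange(w),np.arange(h)); P=np.stack([(u-K[0,2])/K[0,0]*d,(v-K[1,2])/K[1,1]*d,d],-1)
    if n=='wrist':
        H=np.array(c['hand_eye']); P=P@H[:3,:3].T+H[:3,3]; return P@np.array(z['R']).T+z['p'],d
    return (P-np.array(c['t']))@np.array(c['R']),d
E
python3 - <<'E'
from h import *
snap('top','t0');snap('side','s0')
a=cv2.imread('pics/t0.png');cv2.imwrite('pics/t0b.png',cv2.resize(a,(800,500)))
for n in('top','side','wrist'):print(n,get_calibration(n))
s=manip.read_state();print(s)
E
```

```text
pics
top {'K': array([[398.1374975 ,   0.        , 322.28620002],
       [  0.        , 398.1374975 , 199.67027301],
       [  0.        ,   0.        ,   1.        ]]), 'R': array([[-0.00408608, -0.99959915, -0.02801489],
       [-0.99024514,  0.00794654, -0.13910936],
       [ 0.13927622,  0.0271732 , -0.98988068]]), 't': array([0.1045674 , 0.60788662, 1.14391908])}
side {'K': array([[387.38465193,   0.        , 315.77774479],
       [  0.        , 387.38465193, 196.62948927],
       [  0.        ,   0.        ,   1.        ]]), 'R': array([[ 0.99961947, -0.02053549,  0.01841752],
       [ 0.00131893, -0.63132789, -0.77551489],
       [ 0.02755307,  0.77524408, -0.63106057]]), 't': array([-0.57296577,  0.13371656,  1.20037463])}
wrist {'K': array([[289.92707909,   0.        , 313.4692717 ],
       [  0.        , 289.92707909, 200.1575686 ],
       [  0.        ,   0.        ,   1.        ]]), 'hand_eye': array([[ 1.28949955e-04, -9.57959409e-01, -2.86903737e-01,
         7.42582386e-02],
       [ 9.99999826e-01, -4.14292443e-05,  5.87784142e-04,
        -2.03230093e-04],
       [-5
[... 331 characters left out ...]
4, -3.13083149e-03,  1.86420410e-03, -1.53642304e-03,
       -1.77946275e-05,  1.76476909e-03, -1.02441425e-04]), 'joint_efforts': array([ 3.44078915e-03, -5.64534616e+01,  1.23086818e+00, -1.93975335e+01,
        1.13626232e-02,  5.51528836e-03,  4.33069857e-06]), 'eef_pos': array([ 0.2894184 , -0.58143792,  0.23849397]), 'eef_rot': array([[ 8.95223622e-01,  4.45616577e-01, -7.30495688e-04],
       [ 4.45617175e-01, -8.95222433e-01,  1.45917299e-03],
       [-3.72445274e-06, -1.63180756e-03, -9.99998669e-01]]), 'contact_force': array([ 0.90459502, -0.11541066, -0.61692985]), 'wrist_torque': array([-0.04829906, -0.00834083,  0.01410133]), 'grasp_force': 0.0, 'finger_gap': 0.0856934885527113}
```

View pics/t0.png

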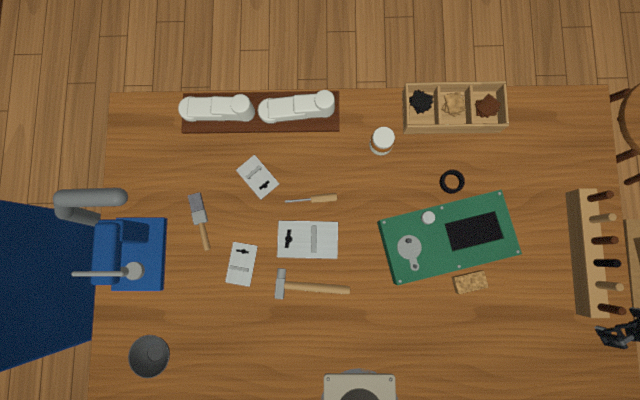

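View pics/s0.png

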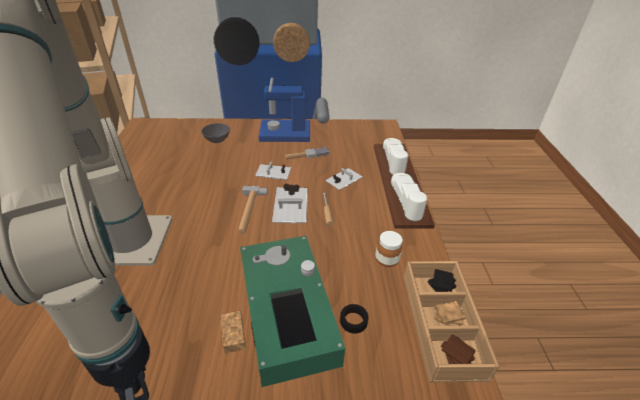

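Top view: hatch candidates are the large plate at (308,240), with its knob at the left (288,239) and bar at (314,239), and small ones at (241,264) and (258,177). I choose the largest, (308,240). The box is at (450,237), with the opening at (475,231), the cover disc at (409,247), its pin at (415,267) and the tin at (428,217).

Run:
```python
from h import *
P,d=cloud('t0'); im=load('t0')['im'].astype(int)
z=P[...,2]
def rect(m,name):
    n,l,st,ce=cv2.connectedComponentsWithStats(m.astype(np.uint8))
    for i in range(1,n):
        if st[i,4]>150:
            q=P[l==i]; r=cv2.minAreaRect((q[:,:2]*1000).astype(np.float32)); print(name,st[i,:4],np.round(r[0],1),np.round(r[1],1),round(r[2],1),'z',np.round(np.median(q[:,2])*1000,1))
g=(im[...,1]>im[...,0]+25)&(z>.06)&(d>0); rect(g,'box')
u=np.zeros(z.shape,bool);u[195:280,380:525]=1
rect(u&(im.sum(-1)<90),'dark')
w=(im.min(-1)>140)&(z<.05); u=np.zeros(z.shape,bool);u[150:290,220:345]=1
rect(w&u,'hatch')
for v,uu in((237,288),(240,314),(243,300),(247,409),(217,428),(267,415)):print(uu,v,np.round(P[v,uu]*1000,1))
a=cv2.imread('pics/t0.png')
cv2.imwrite('pics/c0.png',np.hstack([cv2.resize(a[205:275,270:350],None,fx=5,fy=5,interpolation=2),cv2.resize(a[205:275,385:465],None,fx=5,fy=5,interpolation=2)]))
```

```text
box [379 190 143  95] [ 495.8 -260.3] [188.1 360.7] 13.7 z 81.3
box [ 91 219  54  52] [475.9 654.1] [133.7  65.7] 0.4 z 211.6
box [ 91 277  28   8] [382.8 655.8] [57.3 19.5] 88.5 z 211.3
dark [445 212  57  38] [ 516.6 -353.7] [ 81.5 156.6] 13.6 z 5.4
hatch [237 155  42  44] [686.1 303. ] [122.5  74.9] 40.5 z 16.1
hatch [277 221  61  38] [493. 147.] [179.8 109.2] 88.4 z 23.0
hatch [226 242  31  44] [420.9 346.8] [ 75.  121.8] 79.7 z 15.8
288 237 [497.2 200.6  61.3]
314 240 [488.3 125.1  58. ]
300 243 [480.9 168.7  23.7]
409 247 [ 466.2 -143.2   88.6]
428 217 [ 548.6 -195.4  106.3]
415 267 [ 410.8 -157.3   91.7]
```

View pics/c0.png

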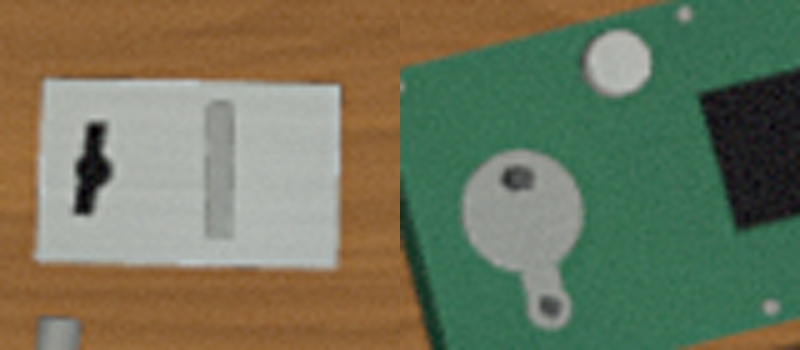

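The crop confirms the choice: the large hatch has its knob at the left (near 0 rad) and its bar in the middle. The cover has its pin at (415,267) and post at (408,240). I'll go over the box for one close look, then on to the hatch.

Request:
move_arm(series="0 0 0 0 0 0.104;0 0 0 0 0 0.104;0 0 0 0 0 0.104;0.38 -0.6 0 0 0 0;0.38 -0.6 0 0 0 0;0.38 -0.6 0 0 0 0;0.38 -0.6 0 0 0 0;0.38 -0.6 0 0 0 0;0.38 -0.6 0 0 0 0;0.38 -0.6 0 0 0 0", hand=1)

```text
time_s: 1.35
eef_pos: [0.4986, -0.2711, 0.2391]
eef_rot: [[1.0, -0.028, -0.0], [-0.028, -1.0, 0.0], [-0.0, -0.0, -1.0]]
contact_force: [0.7, -0.4, 0.8]
finger_gap: 0.0852
grasp_force: 0.0
```

Run:
```python
from h import *
snap('wrist','w0')
```

```text
(no output)
```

View pics/w0.png

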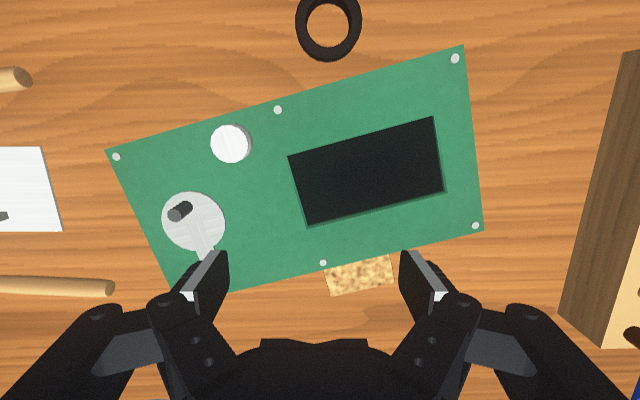

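Request:
move_arm(series="0.03 -0.66 0 0 0 0;0.03 -0.66 0 0 0 0;0.03 -0.66 0 0 0 0;0.03 -0.66 0 0 0 0;0.03 -0.66 0 0 0 0;0.03 -0.66 0 0 0 0;0.03 -0.66 0 0 0 0;0.03 -0.66 0 0 0 0;0 0 0 0 0 0;0 0 0 0 0 0")

```text
time_s: 2.65
eef_pos: [0.5269, 0.1217, 0.239]
eef_rot: [[1.0, -0.028, -0.001], [-0.028, -1.0, -0.001], [-0.001, 0.001, -1.0]]
contact_force: [-0.5, -0.3, -0.2]
finger_gap: 0.0854
grasp_force: 0.0
```

The wrist view shows the opening with corners at (433,116), (445,191), (306,227) and (288,156), the cover disc at (193,221), its post at (180,211) and the tin at (231,143).

```bash
cat >> h.py <<'E'
def pix(f,u,v,zz):
    z=load(f); c=get_calibration('wrist'); K=np.array(c['K']); H=np.array(c['hand_eye']); R=np.array(z['R'])
    r=R@(H[:3,:3]@np.array([(u-K[0,2])/K[0,0],(v-K[1,2])/K[1,1],1])); o=R@H[:3,3]+z['p']
    return o+r*(zz-o[2])/r[2]
def comps(f,m,zz=None,amin=300):
    P,d=cloud(f); n,l,st,ce=cv2.connectedComponentsWithStats(m.astype(np.uint8)); 
    for i in range(1,n):
        if st[i,4]>amin:
            q=P[l==i]
            if zz is not None: v,u=np.nonzero(l==i); q=np.array([pix(f,a,b,zz) for a,b in zip(u[::3],v[::3])])
            r=cv2.minAreaRect((q[:,:2]*1000).astype(np.float32)); print(st[i],np.round(r[0],1),np.round(r[1],1),round(r[2],2),'z',np.round(np.median(q[:,2])*1000,1))
E
python3 - <<'E'
from h import *
snap('wrist','w1')
P,d=cloud('w0'); im=load('w0')['im'].astype(int); z=P[...,2]
print('corners');
for p in((433,116),(445,191),(306,227),(288,156)):print(np.round(pix('w0',*p,.08)*1000,1))
u=np.zeros(z.shape,bool);u[100:240,270:460]=1
print('open');comps('w0',u&(im.sum(-1)<110),.08)
print('box');comps('w0',(im[...,1]>im[...,0]+25)&(z>.06)&(z<.1))
print('disc etc');comps('w0',(z>.0835)&(z<.135)&(np.arange(640)<270)&(np.arange(400)[:,None]<250),None,60)
print('post',np.round(P[211,180]*1000,1),'tin',P[143,231])
P,d=cloud('w1'); im=load('w1')['im'].astype(int); z=P[...,2]
print('hatch');comps('w1',(im.min(-1)>120)&(z>.012)&(z<.032))
print('bar/knob');comps('w1',(z>.045)&(z<.075)&(np.arange(400)[:,None]<260),None,80)
E
```

```text
corners
[ 566.9 -388.5   80. ]
[ 491.  -407.8   80. ]
[ 454.7 -261.1   80. ]
[ 532.1 -245.6   80. ]
open
[ 307  128  133   87 4757] [ 514.2 -330.9] [ 75.9 132.1] 13.33 z 80.0
box
[  104    45   380   248 43345] [ 494.4 -257.6] [189.9 361.9] 13.76 z 79.6
disc etc
[ 210  124   43   39 1318] [ 548.  -195.2] [34.3 34.6] 37.81 z 105.5
[ 161  191   65   59 2993] [ 466.9 -141.8] [67.1 66.4] 87.76 z 85.6
post [ 486.7 -142.2  110.3] tin [ 0.54892855 -0.19684779  0.10590152]
hatch
[  78    0  130  106 5835] [685.4 305.3] [123.2  74.9] 40.53 z 14.8
[298  93  67  16 486] [614.9  99.8] [11.5 76.3] 3.85 z 24.1
[   0  101   43   74 1367] [581.6 487.4] [80.6 42.1] 15.6 z 19.1
[230 100  66  13 317] [610.9 180. ] [ 6.  78.4] 4.7 z 15.2
[  219   161   147    83 10202] [491.1 149.5] [180.1 110.4] 88.34 z 21.5
[ 121  211   58   85 3435] [419.  348.9] [ 75.8 123.8] 80.31 z 14.4
[ 230  265  155   57 1399] [355.2 135.1] [216.2  86.8] 85.79 z 24.7
bar/knob
[ 474  118  166  142 2736] [ 536.9 -122.3] [103.7 218.2] 49.37 z 60.4
[302 178  13  67 829] [491.2 129.5] [13.9 79.6] 88.4 z 57.4
[237 188  14  47 485] [493.  205.3] [10.5 55.9] 81.14 z 57.3
```

View pics/w1.png

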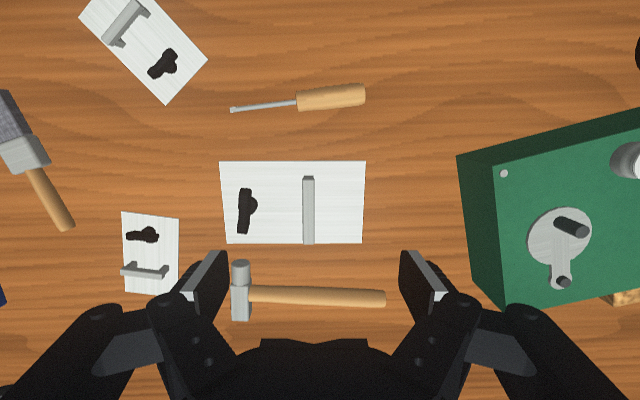

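The big hatch is central at (293,202), with the bar at (308,210) and the knob at (245,211). The measured sizes match: 180x110, bar at 57 mm, knob about 7° clockwise. Lowering onto the bar.

Request:
move_arm(series="-0.12 -0.023 0.3 0 0 0;-0.12 -0.023 0.4 0 0 0;-0.12 -0.023 0.4 0 0 0;-0.12 -0.022 0.4 0 0 0;0 0 0.4 0 0 0;0 0 0.3 0 0 0;0 0 0.2 0 0 0;0 0 0.14 0 0 0;0 0 0.1 0 0 0;0 0 0 0 0 0")

```text
time_s: 3.95
eef_pos: [0.4914, 0.1304, 0.0412]
eef_rot: [[1.0, -0.028, -0.0], [-0.028, -1.0, -0.0], [-0.0, 0.0, -1.0]]
contact_force: [-0.8, 0.4, -0.1]
finger_gap: 0.0855
grasp_force: 0.0
```

Request:
move_arm(series="0 0 0 0 0 0;0 0 0 0 0 0;0 0 0 0 0 0;0 0 0 0 0 0;0 0 0 0 0 0;0 0 0 0 0 0;0 0 0 0 0 0;0 0 0 0 0 0;0 0 0 0 0 0;0 0 0 0 0 0", hand=-1)

```text
time_s: 5.2
eef_pos: [0.4915, 0.1303, 0.0417]
eef_rot: [[1.0, -0.028, 0.0], [-0.028, -1.0, -0.0], [0.0, 0.0, -1.0]]
contact_force: [-0.9, -0.6, 5.3]
finger_gap: 0.0127
grasp_force: 59.6
```

Request:
move_arm(series="0 0 -0.05 0 0 0;0 0 -0.1 0 0 0;0 0 -0.2 0 0 0;0 0 -0.3 0 0 0;0 0 -0.4 0 0 0;0 0 -0.4 0 0 0;0 0 -0.4 0 0 0;0 0 -0.35 0 0 0;0 0 -0.2 0 0 0;0 0 0 0 0 0")

```text
time_s: 6.45
eef_pos: [0.4918, 0.1307, 0.2223]
eef_rot: [[1.0, -0.028, 0.002], [-0.028, -1.0, 0.001], [0.002, -0.001, -1.0]]
contact_force: [-0.5, 0.3, -4.6]
finger_gap: 0.0127
grasp_force: 58.6
```

Run:
```python
from h import *
snap('wrist','w2'); s=manip.read_state(); print(s['eef_pos'],s['contact_force'],s['wrist_torque'],s['finger_gap'])
P,d=cloud('w2'); im=load('w2')['im'].astype(int); z=P[...,2]
m=(z>.12)&(z<.27)&(im.min(-1)>100); comps('w2',m)
n,l,st,ce=cv2.connectedComponentsWithStats(m.astype(np.uint8)); i=1+st[1:,4].argmax(); q=P[l==i]
A=np.c_[q[:,:2]-q[:,:2].mean(0),np.ones(len(q))]; c=np.linalg.lstsq(A,q[:,2],rcond=None)[0]; print('slopes deg',np.degrees(c[:2]),c[2])
```

```text
[0.49110965 0.13049891 0.22133156] [ 0.1629996  -1.28089571 -4.81802093] [-0.02467765  0.03113427 -0.02122923] 0.012888195782891554
[  108   152   337   192 37733] [492.  151.5] [180.8 109.8] 88.44 z 202.3
slopes deg [-5.97489567 -0.99964593] 0.20622259127811957
```

View pics/w2.png

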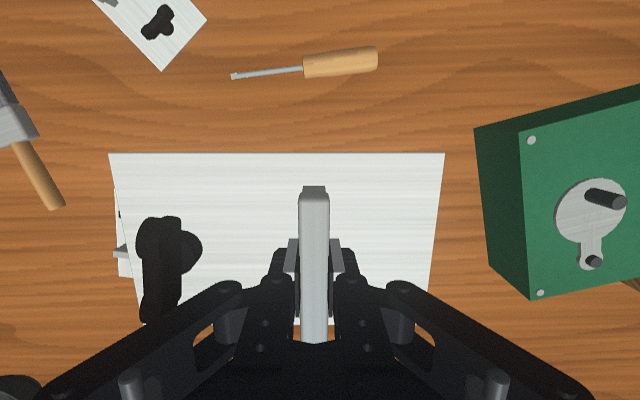

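The grasp is sound: bar (314,260) between the pads, plate level, hatch centre about 20.5 mm from the TCP. Carrying it over the opening.

Request:
move_arm(series="0.05 0.3 0 0 0 0;0.05 0.6 0 0 0 0;0.05 0.75 0 0 0 0;0.05 0.75 0 0 0 0;0.05 0.75 0 0 0 0;0.05 0.75 0 0 0 0;0.05 0.75 0 0 0 0;0.05 0.75 0 0 0 0;0.05 0.6 0 0 0 0;0.05 0.34 0 0 0 0")

```text
time_s: 7.75
eef_pos: [0.5135, -0.349, 0.2193]
eef_rot: [[0.999, -0.032, -0.003], [-0.032, -0.999, 0.0], [-0.003, 0.0, -1.0]]
contact_force: [-0.1, 0.2, -4.2]
finger_gap: 0.0127
grasp_force: 59.0
```

Request:
move_arm(series="0 0 0 0 0 -0.035;0 0 0 0 0 -0.05;0 0 0 0 0 -0.05;0 0 0 0 0 -0.036;0 0 0.2 0 0 0;0 0 0.3 0 0 0;0 0 0.2 0 0 0;0 0 0 0 0 0;0 0 0 0 0 0;0 0 0 0 0 0")

```text
time_s: 9.0
eef_pos: [0.516, -0.3462, 0.1697]
eef_rot: [[0.971, 0.238, 0.002], [0.238, -0.971, -0.001], [0.001, 0.001, -1.0]]
contact_force: [0.5, -0.8, -4.2]
finger_gap: 0.013
grasp_force: 59.1
```

Run:
```python
from h import *
snap('wrist','w3'); s=manip.read_state(); print(s['eef_pos'],s['eef_rot'],s['contact_force'],s['wrist_torque'],s['finger_gap'])
P,d=cloud('w3'); im=load('w3')['im'].astype(int); z=P[...,2]
m=(abs(z-s['eef_pos'][2]+.019)<.008)&(im.min(-1)>100); comps('w3',m)
q=P[m]; A=np.c_[q[:,:2]-q[:,:2].mean(0),np.ones(len(q))]; c=np.linalg.lstsq(A,q[:,2],rcond=None)[0]; print('slopes deg',np.degrees(c[:2]),c[2])
print('box');comps('w3',(im[...,1]>im[...,0]+25)&(z>.06)&(z<.1))
```

```text
[ 0.51586552 -0.3462192   0.16963908] [[ 9.71300370e-01  2.37852221e-01  1.38286186e-03]
 [ 2.37853513e-01 -9.71300659e-01 -8.58133395e-04]
 [ 1.13906570e-03  1.16242384e-03 -9.99998676e-01]] [-0.18846667 -0.15497373 -4.68251254] [-0.06470022 -0.03324094 -0.0585444 ] 0.012695425589756656
[  108   152   337   156 33350] [ 517.8 -324.9] [ 96.3 180.4] 14.09 z 149.4
slopes deg [ 0.13001291 -0.16572015] 0.1493951499515551
box
[    0    84   438   224 38129] [ 494.1 -257.9] [190. 361.] 13.77 z 79.6
```

View pics/w3.png

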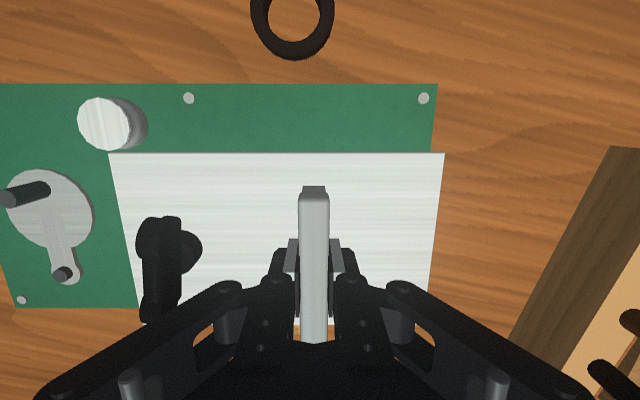

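Plate level (slopes <0.2°), centred within 1 mm and yaw within 0.3°. Lowering slowly.

Request:
move_arm(series="0 0 0.1 0 0 0;0 0 0.15 0 0 0;0 0 0.15 0 0 0;0 0 0.1 0 0 0;0 0 0.06 0 0 0;0 0 0.05 0 0 0;0 0 0.05 0 0 0;0 0 0.05 0 0 0;0 0 0.03 0 0 0;0 0 0 0 0 0")

```text
time_s: 10.3
eef_pos: [0.5154, -0.3458, 0.1132]
eef_rot: [[0.971, 0.238, -0.0], [0.238, -0.971, 0.0], [-0.0, -0.0, -1.0]]
contact_force: [-0.2, -0.2, -3.8]
finger_gap: 0.0129
grasp_force: 59.0
```

Request:
move_arm(series="0 0 0.03 0 0 0;0 0 0.03 0 0 0;0 0 0.02 0 0 0;0 0 0.015 0 0 0;0 0 0.012 0 0 0;0 0 0.01 0 0 0;0 0 0.006 0 0 0;0 0 0 0 0 0;0 0 0 0 0 0;0 0 0 0 0 0")

```text
time_s: 11.55
eef_pos: [0.5154, -0.3459, 0.1041]
eef_rot: [[0.971, 0.238, 0.0], [0.238, -0.971, -0.0], [0.0, 0.0, -1.0]]
contact_force: [0.5, -0.1, -5.0]
finger_gap: 0.0129
grasp_force: 59.1
```

Request:
move_arm(series="0 0 0.007 0 0 0;0 0 0 0 0 0;0 0 0.007 0 0 0;0 0 0 0 0 0;0 0 0 0 0 0;0 0 0 0 0 0;0 0 0 0 0 0;0 0 0 0 0 0;0 0 0 0 0 0;0 0 0 0 0 0")

```text
time_s: 12.8
eef_pos: [0.5155, -0.346, 0.1037]
eef_rot: [[0.971, 0.238, 0.0], [0.238, -0.971, -0.0], [0.0, 0.0, -1.0]]
contact_force: [-2.4, 1.9, 5.9]
finger_gap: 0.0131
grasp_force: 60.4
```

Contact: the weight is off the arm and the hatch is seated. Release, rise, and look.

Request:
move_arm(series="0 0 0 0 0 0;0 0 0 0 0 0;0 0 0 0 0 0;0 0 0 0 0 0;0 0 0 0 0 0;0 0 -0.2 0 0 0;0 0 -0.4 0 0 0;0 -0.34 -0.4 0 0 0;0 -0.34 -0.2 0 0 0;0 -0.34 0 0 0 0", hand=1)

```text
time_s: 14.05
eef_pos: [0.4982, -0.2715, 0.1957]
eef_rot: [[0.971, 0.238, 0.004], [0.238, -0.971, -0.002], [0.004, 0.003, -1.0]]
contact_force: [-0.5, 0.1, 0.4]
finger_gap: 0.0853
grasp_force: 0.0
```

Run:
```python
from h import *
s=manip.read_state(); snap('wrist','w4'); print(s['q'],s['eef_pos'],s['eef_rot'][:,0],s['joint_velocities'].max())
P,d=cloud('w4'); im=load('w4')['im'].astype(int); z=P[...,2]
m=(z>.078)&(z<.09)&(im.min(-1)>120); comps('w4',m)
m=(z>.0815)&(z<.087)&(im.min(-1)>120)&(abs(im[...,0]-im[...,1])<25); m[:, :0]=0
n,l,st,ce=cv2.connectedComponentsWithStats(m.astype(np.uint8)); i=1+st[1:,4].argmax(); q=P[l==i]
A=np.c_[q[:,:2]-q[:,:2].mean(0),np.ones(len(q))]; c=np.linalg.lstsq(A,q[:,2],rcond=None)[0]; print('slopes deg',np.degrees(c[:2]),c[2])
print('wing');k=(z>.112)&(z<.13)&(np.arange(400)[:,None]<270)&(im.max(-1)<100); comps('w4',k,None,80)
print('knob hub');k=(z>.09)&(z<.13)&(np.arange(400)[:,None]<270)&(im.max(-1)<100); comps('w4',k,None,80)
```

```text
[ 0.39280856  0.56183391  0.08651176  1.80558087 -0.0662998   0.77232525
 -0.81740154] [ 0.49820574 -0.27153319  0.1957243 ] [0.9713275  0.2377173  0.00365663] 0.40394084158094534
[  274   140   214   119 20311] [ 509. -327.] [112.1 180.4] 13.74 z 83.6
[ 123  164   77  106 4331] [ 451.8 -139.1] [67.  96.1] 80.69 z 85.5
slopes deg [0.07354939 0.01939712] 0.08355984388817599
wing
[304 179  21  67 872] [ 498.2 -271.9] [53.3 10.1] 6.57 z 119.7
[132 182  19  17 233] [ 483.9 -137.8] [13.3 12.6] 62.25 z 113.4
knob hub
[391 163  29  93 350] [ 515.4 -340. ] [77.5 10.8] 8.26 z 109.7
[132 176  32  23 494] [ 484.2 -137.9] [13.8 12.8] 78.85 z 111.1
[ 301  178   26   68 1089] [ 498.5 -271.9] [21.3 53.1] 86.81 z 119.2
[161 255  14  12 118] [ 413.3 -154.5] [10.6 12. ] 47.38 z 91.4
```

View pics/w4.png

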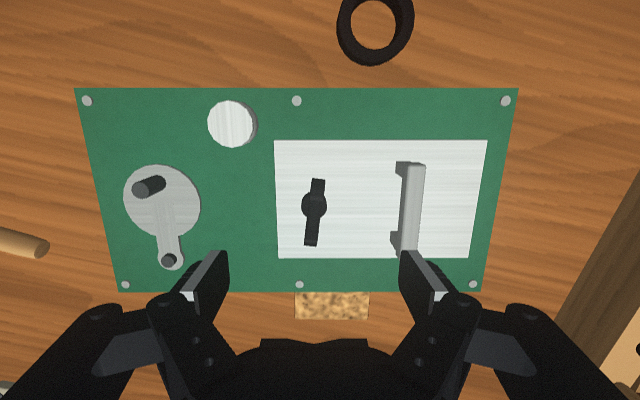

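The hatch lies flat (0.07°, top at 83.6 mm). The wing is at (314,212), 7° clockwise of the hatch x, with its wider hub below wing level. Grip the wing above the hub.

Request:
move_arm(series="0 0 0 0 0 0.04;0 0 0 0 0 0.04;0 0 0.2 0 0 0;0 0 0.3 0 0 0;0 0 0.3 0 0 0;0 0 0.2 0 0 0;0 0 0.1 0 0 0;0 0 0.07 0 0 0;0 0 0.04 0 0 0;0 0 0 0 0 0", hand=-0.2)

```text
time_s: 15.35
eef_pos: [0.4974, -0.2717, 0.1025]
eef_rot: [[0.993, 0.115, 0.0], [0.115, -0.993, -0.0], [0.0, 0.0, -1.0]]
contact_force: [0.5, -0.4, -0.1]
finger_gap: 0.0344
grasp_force: 0.0
```

Request:
move_arm(series="0 0 0 0 0 0;0 0 0 0 0 0;0 0 0 0 0 0;0 0 0 0 0 0;0 0 0 0 0 0;0 0 0 0 0 0;0 0 0 0 0 0;0 0 0 0 0 0;0 0 0 0 0 0;0 0 0 0 0 0", hand=-1)

```text
time_s: 16.6
eef_pos: [0.4981, -0.272, 0.1046]
eef_rot: [[0.993, 0.114, 0.003], [0.114, -0.993, -0.001], [0.002, 0.001, -1.0]]
contact_force: [-2.7, 1.3, 15.0]
finger_gap: 0.0088
grasp_force: 93.7
```

Request:
move_arm(series="0 0 -0.015 0 0 0;0 0 -0.01 0 0 0;0 0 0 0 0 0;0 0 0 0 0 0;0 0 0 0 0 0.04;0 0 0 0 0 0.07;0 0 0 0 0 0.07;0 0 0 0 0 0.07;0 0 0 0 0 0.07;0 0 0 0 0 0")

```text
time_s: 17.85
eef_pos: [0.4979, -0.2729, 0.1047]
eef_rot: [[0.925, -0.38, 0.002], [-0.38, -0.925, -0.002], [0.002, 0.002, -1.0]]
contact_force: [1.6, -1.8, 3.8]
finger_gap: 0.0089
grasp_force: 91.5
```

Request:
move_arm(series="0 0 0 0 0 0.08;0 0 0 0 0 0.08;0 0 0 0 0 0.08;0 0 0 0 0 0.08;0 0 0 0 0 0.08;0 0 0 0 0 0.08;0 0 0 0 0 0.07;0 0 0 0 0 0.04;0 0 0 0 0 0.02;0 0 0 0 0 0")

```text
time_s: 19.1
eef_pos: [0.4965, -0.274, 0.1047]
eef_rot: [[0.221, -0.975, -0.0], [-0.975, -0.221, -0.004], [0.004, 0.001, -1.0]]
contact_force: [-2.2, -3.9, 6.7]
finger_gap: 0.0087
grasp_force: 91.7
```

Run:
```python
from h import *
s=manip.read_state(); print(s['q'],s['wrist_torque'],np.degrees(np.arctan2(s['eef_rot'][1,0],s['eef_rot'][0,0])),s['eef_pos'])
```

```text
[ 0.13826116  0.75314557  0.50418594  1.88002787 -0.56912974  0.65298608
 -1.9280649 ] [-0.86177318  0.46258425 -0.07322443] -77.21920246653856 [ 0.49651468 -0.27404135  0.10472447]
```

Tool has turned to knob ≈ 91°. Release, rise, check.

Request:
move_arm(series="0 0 0 0 0 0;0 0 0 0 0 0;0 0 0 0 0 0;0 0 0 0 0 0;0 0 -0.1 0 0 0;0 0 -0.3 0 0 0;0 0 -0.4 0 0 0;0 0 -0.4 0 0 0;0 0 -0.2 0 0 0;0 0 0 0 0 0", hand=0)

```text
time_s: 20.35
eef_pos: [0.4977, -0.2718, 0.21]
eef_rot: [[0.223, -0.975, 0.002], [-0.975, -0.223, -0.001], [0.001, -0.002, -1.0]]
contact_force: [-0.6, -0.4, -0.8]
finger_gap: 0.0429
grasp_force: 0.0
```

Run:
```python
from h import *
s=manip.read_state(); snap('wrist','w5'); snap('top','t5'); print(s['q'],s['eef_pos'],s['eef_rot'][:,0])
P,d=cloud('w5'); im=load('w5')['im'].astype(int); z=P[...,2]
m=(z>.0815)&(z<.087)&(im.min(-1)>120); comps('w5',m)
print('wing');k=(z>.113)&(z<.13)&(im.max(-1)<100)&(np.hypot(P[...,0]-.498,P[...,1]+.272)<.05); comps('w5',k,None,80)
P,d=cloud('t5'); im=load('t5')['im'].astype(int); z=P[...,2]
comps('t5',(z>.083)&(z<.089)&(im.min(-1)>110)&(P[...,0]<.52)&(P[...,1]>-.22)&(P[...,1]<0),None,50)
```

```text
[ 0.06081764  0.6164297   0.61880109  1.79933671 -0.45487124  0.86997422
 -2.02476784] [ 0.49769342 -0.27177571  0.21001548] [ 0.22294299 -0.97483089  0.00107903]
[  245    17   138   213 23454] [ 510.3 -326.1] [110.  180.6] 13.76 z 83.7
[   0  282   41   51 1690] [774.8 -78. ] [63. 41.] 87.3 z 85.0
[ 285  290   81   54 2556] [ 461.4 -145.4] [79.7 66.8] 39.56 z 85.6
wing
[310 172  13  65 793] [ 497. -272.] [ 9.7 55. ] 12.75 z 119.8
[398 235  24  36 396] [ 453. -142.] [64.6 95. ] 80.0 z 86.8
```

View pics/w5.png

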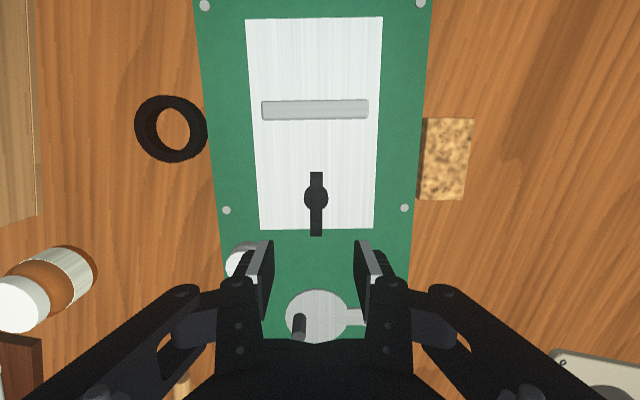

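Checked: wing at (316,204) points along the hatch's y (91°), and the hatch lies flat. Now the post at (484,-138) mm; cover angle ≈ 0.

Request:
move_arm(series="0 0 0 0 0 -0.1;0 0 0 0 0 -0.1;0 0 0 0 0 -0.1;0 0 0 0 0 -0.1;0 0 0 0 0 -0.1;0 0 0 0 0 -0.1;0 0 0 0 0 -0.1;0 0 0 0 0 -0.1;0 0 0 0 0 -0.1;0 0 0 0 0 -0.107")

```text
time_s: 21.7
eef_pos: [0.4964, -0.2711, 0.2077]
eef_rot: [[0.971, 0.239, -0.002], [0.239, -0.971, 0.002], [-0.002, -0.002, -1.0]]
contact_force: [-0.9, -0.2, -0.8]
finger_gap: 0.0427
grasp_force: 0.0
```

Request:
move_arm(series="0.04 -0.3 0 0 0 0;0.05 -0.4 0 0 0 0;0.05 -0.4 0 0 0 0;0.05 -0.4 0 0 0 0;0.05 -0.28 0 0 0 0;0 0 0.2 0 0 0;0 0 0.2 0 0 0;0 0 0 0 0 0;0 0 0 0 0 0;0 0 0 0 0 0")

```text
time_s: 22.95
eef_pos: [0.4838, -0.1379, 0.1795]
eef_rot: [[0.973, 0.233, 0.001], [0.233, -0.973, -0.0], [0.001, 0.0, -1.0]]
contact_force: [0.0, -1.0, 0.6]
finger_gap: 0.0427
grasp_force: 0.0
```

Run:
```python
from h import *
s=manip.read_state(); snap('wrist','w6'); print(s['q'],s['eef_pos'],s['eef_rot'][:,0])
P,d=cloud('w6'); im=load('w6')['im'].astype(int); z=P[...,2]
c=(np.hypot(P[...,0]-.484,P[...,1]+.138)<.025)&(np.arange(400)[:,None]<300)
comps('w6',c&(z>.095)&(z<.12),None,30); comps('w6',c&(z>.1125)&(z<.12),None,30)
```

```text
[ 0.11411243  0.51024852  0.15526427  1.98887492 -0.12507564  0.6505423
 -0.9865867 ] [ 0.4838288  -0.13786853  0.17951881] [9.72585154e-01 2.32545793e-01 7.56156240e-04]
[304 203  19  25 377] [ 483.8 -137.2] [13.6 13.4] 57.14 z 113.1
[304 210  19  18 249] [ 483.6 -137.1] [13.  13.4] 20.37 z 113.6
```

Request:
move_arm(series="0 0 0.15 0 0 0;0 0 0.25 0 0 0;0 0 0.25 0 0 0;0 0 0.2 0 0 0;0 0 0.12 0 0 0;0 0 0.06 0 0 0;0 0 0.03 0 0 0;0 0 0 0 0 0;0 0 0 0 0 0;0 0 0 0 0 0")

```text
time_s: 24.25
eef_pos: [0.4838, -0.1376, 0.1]
eef_rot: [[0.972, 0.233, 0.001], [0.233, -0.972, -0.0], [0.001, 0.0, -1.0]]
contact_force: [0.1, -0.3, -0.5]
finger_gap: 0.043
grasp_force: 0.0
```

Request:
move_arm(series="0 0 0 0 0 0;0 0 0 0 0 0;0 0 0 0 0 0;0 0 0 0 0 0;0 0 0 0 0 0;0 0 0 0 0 0;0 0 0 0 0 0;0 0 0 0 0 0;0 0 0 0 0 0;0 0 0 0 0 0", hand=-1)

```text
time_s: 25.5
eef_pos: [0.4836, -0.1375, 0.0999]
eef_rot: [[0.972, 0.233, 0.0], [0.233, -0.972, 0.0], [0.0, -0.0, -1.0]]
contact_force: [-1.6, 1.6, 6.1]
finger_gap: 0.012
grasp_force: 58.5
```

Request:
move_arm(series="-0.0037 -0.0846 0 0 0 -0.0556;-0.0037 -0.0846 0 0 0 -0.0556;-0.0037 -0.0846 0 0 0 -0.0556;-0.0037 -0.0846 0 0 0 -0.0556;-0.0037 -0.0846 0 0 0 -0.0556;-0.0037 -0.0846 0 0 0 -0.0556;-0.0037 -0.0846 0 0 0 -0.0556;-0.0037 -0.0846 0 0 0 -0.0556;0 0 0 0 0 0;0 0 0 0 0 0")

```text
time_s: 26.75
eef_pos: [0.4559, -0.0957, 0.0998]
eef_rot: [[0.595, 0.804, -0.0], [0.804, -0.595, 0.0], [0.0, -0.0, -1.0]]
contact_force: [-0.8, 2.3, 6.4]
finger_gap: 0.0116
grasp_force: 58.7
```

Request:
move_arm(series="-0.0037 -0.0846 0 0 0 -0.0556;-0.0037 -0.0846 0 0 0 -0.0556;-0.0037 -0.0846 0 0 0 -0.0556;-0.0037 -0.0846 0 0 0 -0.0556;-0.0037 -0.0846 0 0 0 -0.0556;-0.0037 -0.0846 0 0 0 -0.0556;-0.0037 -0.0846 0 0 0 -0.0556;0 0 0 0 0 0;0 0 0 0 0 0;0 0 0 0 0 0")

```text
time_s: 28.0
eef_pos: [0.4141, -0.0811, 0.0998]
eef_rot: [[0.025, 1.0, -0.001], [1.0, -0.025, 0.001], [0.001, -0.001, -1.0]]
contact_force: [-1.8, 2.9, 8.2]
finger_gap: 0.0116
grasp_force: 58.8
```

Request:
move_arm(series="0 0 0 0 0 0;0 0 0 0 0 0;0 0 0 0 0 0;0 0 0 0 0 0;0 0 -0.1 0 0 0;0 0 -0.3 0 0 0;0 0 -0.4 0 0 0;0 0 -0.4 0 0 0;0 0 -0.2 0 0 0;0 0 0 0 0 0", hand=0.2)

```text
time_s: 29.25
eef_pos: [0.4154, -0.082, 0.2059]
eef_rot: [[0.026, 1.0, 0.003], [1.0, -0.026, -0.001], [-0.001, 0.003, -1.0]]
contact_force: [0.6, 0.2, 0.1]
finger_gap: 0.0514
grasp_force: 0.0
```

Run:
```python
from h import *
s=manip.read_state(); snap('top','t7'); snap('wrist','w7'); print(s['eef_pos'],s['contact_force'])
P,d=cloud('w7'); im=load('w7')['im'].astype(int); z=P[...,2]
comps('w7',(z>.0835)&(z<.135)&(np.hypot(P[...,0]-.42,P[...,1]+.1)<.07)&(np.arange(400)[:,None]<290),None,60)
a=cv2.imread('pics/t7.png');cv2.imwrite('pics/t7c.png',cv2.resize(a[140:310,260:530],(800,504),interpolation=2))
```

```text
[ 0.41537539 -0.08202745  0.20592457] [0.61391885 0.20773342 0.13529503]
[ 276  180   73  100 4543] [ 419.9 -113. ] [67.1 96.2] 21.57 z 85.7
```

View pics/w7.png

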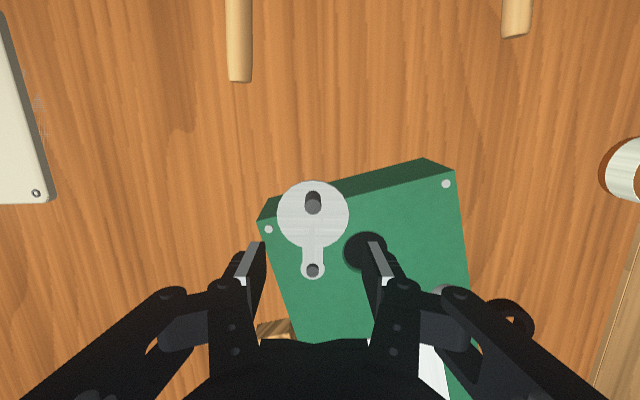

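The port at (362,250) is fully open, with the cover disc at (313,215) clear of it (about 1.3 rad). The robot is free of everything, so I'm handing in.

```bash
python3 -c "
from h import *
print(job.job_done())"
```

```text
the job is handed in; nothing more can be done
None
```

The job is handed in at about 29 s: the hatch is seated flat, its knob is turned to about 91° (1.59 rad), the cover is then swung to about 1.3 rad with the port fully uncovered, and the gripper is clear; I took no final image check of the other items, but nothing was bumped that I noticed.

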